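# Find the tired spring leaf and unclamp it

## Robot

A 6-joint arm with a two-finger parallel gripper is mounted at the origin on the work surface. World frame = base frame: x ahead of the robot, y to its left, z up, the work surface at z = 0. Lengths are in m, angles in rad, forces in N, time in s.
With the tool pointing down it reaches from about 0.325 to 1 m from the base axis. Payload 5.1 kg.
Tool frame: the origin (TCP) lies midway between the tips of the shut fingers; the grasp point (between the pads) lies 19 mm behind it; z points along the fingers, y is the line along which they close (so a half turn about z gives the same grasp; the last joint's range is limited). The gripper opens to 85 mm and grips with 20 to 120 N. Pads are 22 mm wide; open, the fingers measure 114 mm over their backs; the gripper's body (76 mm by 85 mm) begins 54 mm behind the grasp point. The pads swing forward as they close: fully open they stand 13 mm farther back than shut.
Start: joints at [1.251, 0.124, 1.65, -0, 1.367, -0.083], TCP at [0.153, 0.632, 0.231] pointing down, gripper open.
Joint ranges: [-2.61, 2.61], [-1.02, 2.33], [0.03, 2.71], [-1.35, 4.49], [0.32, 2.68], [-2.91, 2.91]. Speed limits (rad/s): [2.57, 2.57, 3.14, 3.14, 3.14, 3.14].

## Interface

Orientations are given as a unit quaternion [x, y, z, w].
In Python, from plant import ctrl gives the robot as it stands.
- The arm moves only by the tool send_rows, never from a script. Its argument "moves" is a list of rows, each a list of 3 entries, a list of its own where there are three numbers: the closure, from -1 (fully open) to 1 (shut), then the shift along the tool's x, y, z in m, then the turn, a rotation vector about the tool's x, y, z in rad. A call has exactly 5 rows; each row shifts and turns the commanded pose from where the row before left it, along the tool's axes as they then stand; what a row does not reach is not made up. A row lasts 1/10 s, in which the tool goes at most 50 mm and 8.59 degrees, less where a joint would pass 70% of its speed; a pose out of reach is approached as far as the arm can. A call with a gripper value outside its range is refused whole. The fingers move at their own pace and stop on an object; "newtons" is the grip in N (left out, the last holds). Time passes only in rows, so rows that do not move let the fingers close, or fill a call up. It gives the time, the measured TCP pose, the force, the opening and the grip force at its end, in the units of the state.
- ctrl.read_state(): the state, without advancing time (a new reading comes with each control period).
- ctrl.snapshot(name): name is "scene" or "top"; returns the picture (480x640x3 uint8, red, green, blue); there is no depth.
- ctrl.camera_info(name): a dict with "intrinsics" (3x3 intrinsics, pixels), "R" (3x3) and "t" (3): a world point X has camera coordinates R X + t. Camera axes: x right, y down, z forward; pixel columns grow to the right and rows downward; lengths in m; the calibration is good to about 2 mm. A picture is of the moment at which its call begins. camera_info takes no time and is no camera call.
- ctrl.hand_in(): hands the job in; it is judged then, once.
The state is a dict: "clock": time; "joint_positions": joint angles; "qd": joint speeds; "effort": joint torques, N m; "position": TCP position; "tool_rot": TCP orientation; "contact_force": force on the tool from outside, world axes, zero at the start; "torque": the same for the moment, N m; "gripper_width": opening from 0.0 (shut) to 1.0 (fully open); "grasp_force": force on a finger pad.
Only numpy, scipy, OpenCV 4.12 (cv2) and the standard library are available. Lean on these libraries where they do the work, as an engineer would, in place of code of your own. Each camera call takes 0.05 s, during which the arm holds its last target. There are 200 camera calls.

## Task

One of the three steel spring leaves for the box lids has gone soft. Working from the robot's left to its right, press the free end of each leaf down to its stop and feel how stiff it is, without ramming it, and let it spring back; then swing the clamp lever of the softest leaf fully open so that the leaf can be taken out. Leave the other two leaves clamped and the things lying around where they are.

Things in the scene. Friction and masses are not known exactly. Their poses are not given: they have to be found in the camera images.
- jig_a: One of three like bending jigs fixed to the table, in shuffled places: plywood board 215 x 60 x 12 mm, wooden clamp block (50 x 60 mm, top at 64 mm) at its +x end. Origin under the board, z up; board spans x -115 to +100 mm. A steel leaf 30 x 4 mm leaves the clamp at x = +30, z = 48 mm and runs level 145 mm to -x, roughly towards the robot, over a stop block. The letter tells neither place nor stiffness.
- tip_a (a point): Point on the upper face of the leaf of jig_a near its free end, where to press down, 120 mm from the clamp; 50 mm above the table at rest, 18 mm lower at the stop.
- leaf_a (a joint): Bending of the leaf of jig_a in rad: 0 at rest (the soft leaf keeps a set of 0.004, too little to see), 0.15 at the stop. It acts as a sprung hinge at the clamp's edge and springs back by itself. Force at the tip just before the stop: about 4 N for the soft leaf, more than twice that but under 15 N for each of the others. At the stop it turns rigid.
- pivot_a (a point): Vertical pivot axis of the clamp lever of jig_a, in the middle of the clamp block (jig x = +55 mm), 73 mm above the table, at mid-height of the lever's bar.
- knob_a (a point): Grip point of this clamp lever: the upright wooden knob, a cylinder 22 mm across and 30 mm tall (79 to 109 mm above the table) on the end of a flat steel bar (14 mm wide, 12 mm thick), 75 mm from the pivot. This point lies on the knob's axis, 97 mm above the table.
- lever_a (a joint): Swing of the clamp lever of jig_a in rad. 0: clamped, the bar points across the jig to the jig's +y. It swings level, clockwise seen from above, to 1.45, open, where it points almost along the jig's +x, away from the leaf. It stays where it is left; about 2 N at the knob moves it.
- jig_b: One of three like bending jigs fixed to the table, in shuffled places: plywood board 215 x 60 x 12 mm, wooden clamp block (50 x 60 mm, top at 64 mm) at its +x end. Origin under the board, z up; board spans x -115 to +100 mm. A steel leaf 30 x 4 mm leaves the clamp at x = +30, z = 48 mm and runs level 145 mm to -x, roughly towards the robot, over a stop block. The letter tells neither place nor stiffness.
- tip_b (a point): Point on the upper face of the leaf of jig_b near its free end, where to press down, 120 mm from the clamp; 50 mm above the table at rest, 18 mm lower at the stop.
- leaf_b (a joint): Bending of the leaf of jig_b in rad: 0 at rest (the soft leaf keeps a set of 0.004, too little to see), 0.15 at the stop. It acts as a sprung hinge at the clamp's edge and springs back by itself. Force at the tip just before the stop: about 4 N for the soft leaf, more than twice that but under 15 N for each of the others. At the stop it turns rigid.
- pivot_b (a point): Vertical pivot axis of the clamp lever of jig_b, in the middle of the clamp block (jig x = +55 mm), 73 mm above the table, at mid-height of the lever's bar.
- knob_b (a point): Grip point of this clamp lever: the upright wooden knob, a cylinder 22 mm across and 30 mm tall (79 to 109 mm above the table) on the end of a flat steel bar (14 mm wide, 12 mm thick), 75 mm from the pivot. This point lies on the knob's axis, 97 mm above the table.
- lever_b (a joint): Swing of the clamp lever of jig_b in rad. 0: clamped, the bar points across the jig to the jig's +y. It swings level, clockwise seen from above, to 1.45, open, where it points almost along the jig's +x, away from the leaf. It stays where it is left; about 2 N at the knob moves it.
- jig_c: One of three like bending jigs fixed to the table, in shuffled places: plywood board 215 x 60 x 12 mm, wooden clamp block (50 x 60 mm, top at 64 mm) at its +x end. Origin under the board, z up; board spans x -115 to +100 mm. A steel leaf 30 x 4 mm leaves the clamp at x = +30, z = 48 mm and runs level 145 mm to -x, roughly towards the robot, over a stop block. The letter tells neither place nor stiffness.
- tip_c (a point): Point on the upper face of the leaf of jig_c near its free end, where to press down, 120 mm from the clamp; 50 mm above the table at rest, 18 mm lower at the stop.
- leaf_c (a joint): Bending of the leaf of jig_c in rad: 0 at rest (the soft leaf keeps a set of 0.004, too little to see), 0.15 at the stop. It acts as a sprung hinge at the clamp's edge and springs back by itself. Force at the tip just before the stop: about 4 N for the soft leaf, more than twice that but under 15 N for each of the others. At the stop it turns rigid.
- pivot_c (a point): Vertical pivot axis of the clamp lever of jig_c, in the middle of the clamp block (jig x = +55 mm), 73 mm above the table, at mid-height of the lever's bar.
- knob_c (a point): Grip point of this clamp lever: the upright wooden knob, a cylinder 22 mm across and 30 mm tall (79 to 109 mm above the table) on the end of a flat steel bar (14 mm wide, 12 mm thick), 75 mm from the pivot. This point lies on the knob's axis, 97 mm above the table.
- lever_c (a joint): Swing of the clamp lever of jig_c in rad. 0: clamped, the bar points across the jig to the jig's +y. It swings level, clockwise seen from above, to 1.45, open, where it points almost along the jig's +x, away from the leaf. It stays where it is left; about 2 N at the knob moves it.
- screwdriver: Screwdriver lying between two jigs, 150 mm long, origin under its middle. A bystander.
- batten: Pine batten 120 x 28 x 20 mm lying between two jigs, origin under its middle. A bystander.
- tape: Tape measure standing beyond the jigs, 68 x 36 x 62 mm, origin under its middle. A bystander.
- hammer: Hammer, 280 mm long, lying at the robot's right of the jigs. A bystander.
- clamp: Bar clamp, 360 mm long, black, lying flat at the robot's left of the jigs. A bystander.
- offcut: Pine offcut 90 x 110 x 20 mm lying beyond the jigs, origin under its middle. A bystander.
There are look-alikes about, which are no part of the job. Leave any purple look-alike of the jig_b alone.

How it is judged:
On the way, in this order (a step that is already met when the one before it is completed fails the run):
1. the leaf of the left jig (seen from the robot) is pressed down to its stop (at least 0.13 of 0.15 rad) for 0.2 s (((world y of jig_a above 0.1 m and value of joint leaf_a above 0.13 rad) or (world y of jig_b above 0.1 m and value of joint leaf_b above 0.13 rad) or (world y of jig_c above 0.1 m and value of joint leaf_c above 0.13 rad))), for 0.2 s.
2. the leaf of the middle jig (seen from the robot) is pressed down to its stop (at least 0.13 of 0.15 rad) for 0.2 s (((world y of jig_a between -0.1 and 0.1 m and value of joint leaf_a above 0.13 rad) or (world y of jig_b between -0.1 and 0.1 m and value of joint leaf_b above 0.13 rad) or (world y of jig_c between -0.1 and 0.1 m and value of joint leaf_c above 0.13 rad))), for 0.2 s.
3. the leaf of the right jig (seen from the robot) is pressed down to its stop (at least 0.13 of 0.15 rad) for 0.2 s (((world y of jig_a below -0.1 m and value of joint leaf_a above 0.13 rad) or (world y of jig_b below -0.1 m and value of joint leaf_b above 0.13 rad) or (world y of jig_c below -0.1 m and value of joint leaf_c above 0.13 rad))), for 0.2 s.
4. the clamp lever of the softest leaf is swung open (more than 1.1 rad) (((value of joint lever_a above 1.1 rad and value of joint leaf_a above 0.002 rad) or (value of joint lever_b above 1.1 rad and value of joint leaf_b above 0.002 rad) or (value of joint lever_c above 1.1 rad and value of joint leaf_c above 0.002 rad))), for 0.2 s.
At the end, for the whole second after the job is handed in: The clamp lever of the softest leaf stands open (more than 1.1 of 1.45 rad) and still, the other two levers are closed (under 0.4 rad), and all three leaves have sprung back up (under 0.03 rad) (((value of joint lever_a above 1.1 rad and value of joint leaf_a between 0.002 and 0.03 rad and velocity of joint lever_a between -0.05 and 0.05 rad/s and value of joint each of lever_b, lever_c below 0.4 rad and value of joint each of leaf_b, leaf_c below 0.03 rad) or (value of joint lever_b above 1.1 rad and value of joint leaf_b between 0.002 and 0.03 rad and velocity of joint lever_b between -0.05 and 0.05 rad/s and value of joint each of lever_a, lever_c below 0.4 rad and value of joint each of leaf_a, leaf_c below 0.03 rad) or (value of joint lever_c above 1.1 rad and value of joint leaf_c between 0.002 and 0.03 rad and velocity of joint lever_c between -0.05 and 0.05 rad/s and value of joint each of lever_a, lever_b below 0.4 rad and value of joint each of leaf_a, leaf_b below 0.03 rad))); the robot touches nothing.
It fails at once if the clamp lever of a leaf that is not the softest is swung more than 0.6 rad ((value of joint lever_a above 0.6 rad and value of joint leaf_a below 0.002 rad) or (value of joint lever_b above 0.6 rad and value of joint leaf_b below 0.002 rad) or (value of joint lever_c above 0.6 rad and value of joint leaf_c below 0.002 rad)).
It fails at once if a jig (leaf, stop, clamp or lever) is loaded with more than 45 N (contact force between anything else and jig_a above 45 N or contact force between anything else and jig_b above 45 N or contact force between anything else and jig_c above 45 N).
It fails at once if a bystander is moved more than 40 mm (distance of any of screwdriver, batten, tape, hammer, clamp, offcut from where it was at the start of the episode above 0.04 m).
It also fails if it takes over 67 s, if anything falls off the work surface, if the arm or the gripper's body presses on something with over 40 N, if the wrist force passes 120 N, or if a joint passes its speed limit or range.

## Working session

There is one attempt and no reset: what is moved stays moved. The work goes in short steps, Python scripts to look and compute and a tool call to move; the robot and the scene stay as the last step left them, time stands still between calls to the robot, and variables do not carry over. Pictures are saved under pics/ and viewed, at most 10 in all, crops included, and the job is handed in when it is done.

Besides the shell and the picture viewer there is one more tool, called after ">>>" as name(argument=value, ...), one argument or row to a line, values as JSON. send_rows: Moves the arm, as the interface text tells. Its arguments: {"type":"object","properties":{"moves":{"type":"array"},"newtons":{"type":"number"}},"required":["moves"]}

```bash
mkdir -p pics; ls; python3 - <<'E'
from plant import ctrl
import cv2
for n in("scene","top"):
    cv2.imwrite(f"pics/{n}0.png",ctrl.snapshot(n)[:,:,::-1])
    i=ctrl.camera_info(n);print(n,i)
print(ctrl.read_state())
E
```

```text
pics
scene {'intrinsics': array([[489.71360712,   0.        , 312.1907201 ],
       [  0.        , 489.71360712, 233.46209764],
       [  0.        ,   0.        ,   1.        ]]), 'R': array([[ 0.08683194,  0.99620605, -0.00580676],
       [ 0.8435076 , -0.07662111, -0.53162405],
       [-0.53005202,  0.0412639 , -0.84696054]]), 't': array([-0.0375261 , -0.37096143,  1.70637056])}
top {'intrinsics': array([[517.4568071 ,   0.        , 314.50098026],
       [  0.        , 517.4568071 , 245.88143493],
       [  0.        ,   0.        ,   1.        ]]), 'R': array([[-2.10535149e-02, -9.99768588e-01, -4.41820567e-03],
       [-9.84282405e-01,  2.15020376e-02, -1.75287789e-01],
       [ 1.75342226e-01,  6.58338029e-04, -9.84507324e-01]]), 't': array([-0.00607777,  0.50491247,  1.18417344])}
{'clock': 0.1, 'joint_positions': array([ 1.25141467e+00,  1.24431730e-01,  1.65153009e+00, -2.35603773e-05,
        1.36752848e+00, -8.26288977e-02]), 'qd': array([ 0.00063392, -0.00047076, -0.00275233,  0.00074407,  0.00063277,
       -0.00027102]), 'effort': array([ 5.25021132e-04, -4.24931073e+01, -3.66653895e+01, -2.28291515e-04,
        4.01095196e-03, -7.04183634e-06]), 'position': array([0.1523331 , 0.63132527, 0.23018558]), 'tool_rot': array([ 1.18097678e-01,  9.93001530e-01, -9.32023285e-04, -1.78133693e-04]), 'contact_force': array([-0.71086629,  0.25791091, -0.16739188]), 'torque': array([ 0.00055638,  0.06392406, -0.0197696 ]), 'grasp_force': 0.0, 'gripper_width': 0.9992985388825928}
```

View pics/top0.png

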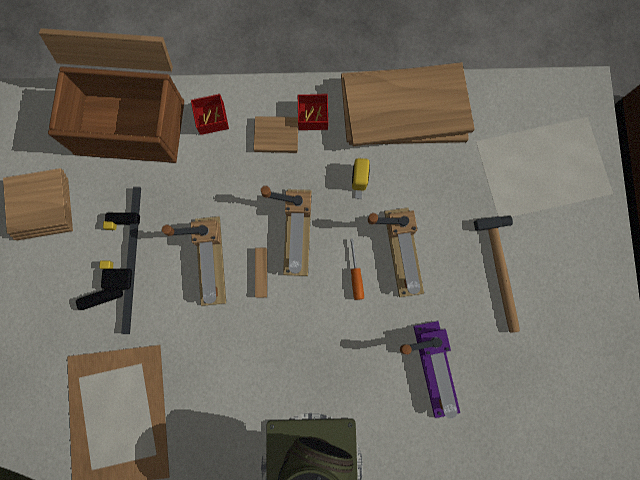

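View pics/scene0.png

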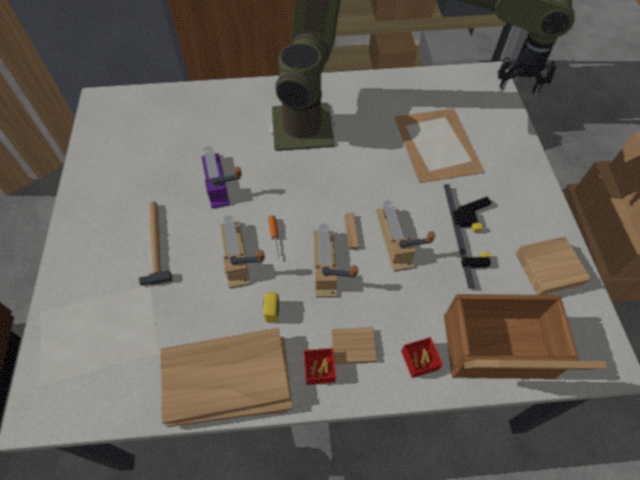

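The top view shows three wood-coloured jigs, with knobs at about (167,230), (265,190) and (373,217), and leaf ends at about (212,298), (294,268) and (410,288). A purple look-alike is at (435,370) and must be left alone. Next is one close crop of the three candidates.

```bash
python3 - <<'E'
import cv2
a=cv2.imread("pics/top0.png")[175:315,155:435]
cv2.imwrite("pics/crop.png",cv2.resize(a,None,fx=2.857,fy=2.857,interpolation=cv2.INTER_CUBIC))
E
```

```text
(no output)
```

View pics/crop.png

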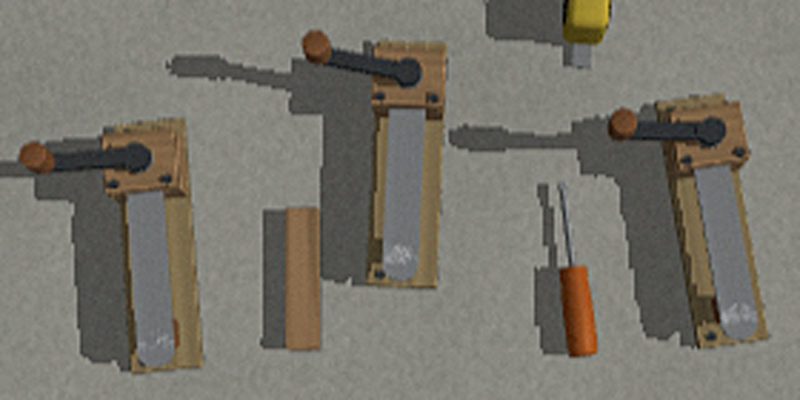

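The three wooden jigs are the targets: left leaf end (157,366) in crop pixels, middle (401,279), right (741,338). The knobs are all on the left, so all three levers are clamped. The purple one is excluded.

```bash
cat >h.py <<'E'
from plant import ctrl
import numpy as np
def ray(uv,z,n="top"):
    i=ctrl.camera_info(n);R,t=i["R"],i["t"]
    d=R.T@np.linalg.solve(i["intrinsics"],[uv[0],uv[1],1]);o=-R.T@t
    return o+d*(z-o[2])/d[2]
E
python3 - <<'E'
from h import *
np.set_printoptions(precision=4,suppress=True)
c=lambda p,z:ray((155+p[0]/2.857,175+p[1]/2.857),z)[:2]
P={'L':((145,192),(157,366),(36,157),(139,157)),'M':((405,108),(401,279),(316,46),(406,72)),'R':((712,167),(741,338),(622,122),(711,131))}
for k,(s,e,kn,pv) in P.items():
    s,e,kn,pv=c(s,.05),c(e,.05),c(kn,.109),c(pv,.085)
    u=(e-s)/np.linalg.norm(e-s)
    print(k,'len',np.linalg.norm(e-s),'tip',e-.025*u,'u',u,'knob',kn,'piv',pv,np.linalg.norm(kn-pv),'piv from leaf',e-u*.170)
E
```

```text
L len 0.1445220803504918 tip [0.3991 0.2306] u [-0.9965 -0.0832] knob [0.5371 0.3147] piv [0.5404 0.2383] 0.07648086073627042 piv from leaf [0.5436 0.2426]
M len 0.1440853677302488 tip [0.466  0.0283] u [-0.9993  0.0378] knob [0.6232 0.0924] piv [0.6065 0.0213] 0.07299544760130629 piv from leaf [0.6109 0.0228]
R len 0.1432140062576792 tip [ 0.4115 -0.2437] u [-0.9935 -0.1136] knob [ 0.5552 -0.1504] piv [ 0.5518 -0.2249] 0.07456926188106944 piv from leaf [ 0.5556 -0.2273]
```

>>> send_rows(
  moves=[
    [1,[0,0,0],[0,0,-0.118]],
    [1,[0,0,0],[0,0,-0.118]],
    [1,[-0.025,-0.04,0],[0,0,0]],
    [1,[-0.025,-0.04,0],[0,0,0]],
    [1,[-0.025,-0.04,0],[0,0,0]],
  ],
  newtons=20,
)

```text
clock: 0.6
position: [0.2276, 0.5102, 0.2304]
tool_rot: [-0.0, 1.0, -0.001, -0.0]
contact_force: [-0.2, 0.1, 1.1]
gripper_width: 0.142
grasp_force: 0.0
```

>>> send_rows(
  moves=[
    [1,[-0.025,-0.04,0],[0,0,0]],
    [1,[-0.025,-0.04,0],[0,0,0]],
    [1,[-0.025,-0.04,0],[0,0,0]],
    [1,[-0.025,-0.04,0],[0,0,0]],
    [1,[-0.025,-0.04,0],[0,0,0]],
  ],
)

```text
clock: 1.1
position: [0.3526, 0.3098, 0.231]
tool_rot: [0.0, 1.0, -0.0, -0.0]
contact_force: [0.5, -0.3, -0.3]
gripper_width: -0.002
grasp_force: 0.0
```

>>> send_rows(
  moves=[
    [1,[-0.025,-0.04,0],[0,0,0]],
    [1,[-0.025,-0.04,0],[0,0,0]],
    [1,[0,0,0.04],[0,0,0]],
    [1,[0,0,0.04],[0,0,0]],
    [1,[0,0,0.04],[0,0,0]],
  ],
)

```text
clock: 1.6
position: [0.4024, 0.2309, 0.11]
tool_rot: [0.001, 1.0, 0.0, 0.0]
contact_force: [0.6, 0.1, 0.6]
gripper_width: 0.003
grasp_force: 0.0
```

>>> send_rows(
  moves=[
    [1,[0.002,0,0.02],[0,0,0]],
    [1,[0,0,0.02],[0,0,0]],
    [1,[0,0,0.012],[0,0,0]],
    [1,[0,0,0],[0,0,0]],
    [1,[0,0,0],[0,0,0]],
  ],
)

```text
clock: 2.1
position: [0.4005, 0.2318, 0.0598]
tool_rot: [0.0, 1.0, 0.0, 0.0]
contact_force: [0.1, -0.1, -0.5]
gripper_width: 0.004
grasp_force: 0.0
```

>>> send_rows(
  moves=[
    [1,[0,0,0.003],[0,0,0]],
    [1,[0,0,0.003],[0,0,0]],
    [1,[0,0,0.003],[0,0,0]],
    [1,[0,0,0.003],[0,0,0]],
    [1,[0,0,0],[0,0,0]],
  ],
)

```text
clock: 2.6
position: [0.4005, 0.2318, 0.0474]
tool_rot: [0.0, 1.0, 0.0, 0.0]
contact_force: [0.1, -0.1, 2.3]
gripper_width: 0.002
grasp_force: 1.0
```

>>> send_rows(
  moves=[
    [1,[0,0,0.003],[0,0,0]],
    [1,[0,0,0.003],[0,0,0]],
    [1,[0,0,0.002],[0,0,0]],
    [1,[0,0,0],[0,0,0]],
    [1,[0,0,0],[0,0,0]],
  ],
)

```text
clock: 3.1
position: [0.4008, 0.2319, 0.0403]
tool_rot: [0.0, 1.0, 0.0, 0.0]
contact_force: [-1.7, -1.7, 8.3]
gripper_width: 0.005
grasp_force: 4.0
```

>>> send_rows(
  moves=[
    [1,[0,0,0.002],[0,0,0]],
    [1,[0,0,0.002],[0,0,0]],
    [1,[0,0,0.001],[0,0,0]],
    [1,[0,0,0],[0,0,0]],
    [1,[0,0,0],[0,0,0]],
  ],
)

```text
clock: 3.6
position: [0.4013, 0.232, 0.0359]
tool_rot: [0.0, 1.0, 0.0, 0.001]
contact_force: [-2.5, -2.2, 11.0]
gripper_width: 0.001
grasp_force: 5.8
```

>>> send_rows(
  moves=[
    [1,[0,0,0.001],[0,0,0]],
    [1,[0,0,0.001],[0,0,0]],
    [1,[0,0,0],[0,0,0]],
    [1,[0,0,0],[0,0,0]],
    [1,[0,0,0],[0,0,0]],
  ],
)

```text
clock: 4.1
position: [0.4014, 0.232, 0.0342]
tool_rot: [0.0, 1.0, 0.0, 0.001]
contact_force: [-3.5, -1.8, 11.9]
gripper_width: 0.0
grasp_force: 6.5
```

>>> send_rows(
  moves=[
    [1,[0,0,0.001],[0,0,0]],
    [1,[0,0,0],[0,0,0]],
    [1,[0,0,0],[0,0,0]],
    [1,[0,0,0],[0,0,0]],
    [1,[0,0,0],[0,0,0]],
  ],
)

```text
clock: 4.6
position: [0.4016, 0.232, 0.0334]
tool_rot: [0.0, 1.0, 0.0, 0.001]
contact_force: [-2.9, -2.3, 14.6]
gripper_width: 0.0
grasp_force: 6.8
```

>>> send_rows(
  moves=[
    [1,[0,0,0.001],[0,0,0]],
    [1,[0,0,0],[0,0,0]],
    [1,[0,0,0],[0,0,0]],
    [1,[0,0,0],[0,0,0]],
    [1,[0,0,0],[0,0,0]],
  ],
)

```text
clock: 5.1
position: [0.4016, 0.2321, 0.0331]
tool_rot: [0.0, 1.0, 0.0, 0.001]
contact_force: [-5.4, -3.6, 18.6]
gripper_width: -0.002
grasp_force: 9.6
```

>>> send_rows(
  moves=[
    [1,[0,0,0.001],[0,0,0]],
    [1,[0,0,0],[0,0,0]],
    [1,[0,0,0],[0,0,0]],
    [1,[0,0,0],[0,0,0]],
    [1,[0,0,0],[0,0,0]],
  ],
)

```text
clock: 5.6
position: [0.4017, 0.2321, 0.0328]
tool_rot: [0.0, 1.0, -0.0, 0.001]
contact_force: [-7.6, -4.2, 23.9]
gripper_width: 0.0
grasp_force: 12.7
```

Left leaf: at the stop and stiff, about 13 N just before it. Moving to the middle one.

>>> send_rows(
  moves=[
    [1,[0,0,-0.01],[0,0,0]],
    [1,[0,0,-0.02],[0,0,0]],
    [1,[0,0,-0.03],[0,0,0]],
    [1,[0,0,-0.02],[0,0,0]],
    [1,[-0.013,-0.041,0],[0,0,0]],
  ],
)

```text
clock: 6.1
position: [0.4148, 0.1935, 0.1127]
tool_rot: [-0.003, 1.0, 0.002, 0.003]
contact_force: [0.5, -0.6, 0.3]
gripper_width: 0.001
grasp_force: 0.0
```

>>> send_rows(
  moves=[
    [1,[-0.013,-0.041,0],[0,0,0]],
    [1,[-0.013,-0.041,0],[0,0,0]],
    [1,[-0.013,-0.041,0],[0,0,0]],
    [1,[-0.013,-0.039,0],[0,0,0]],
    [1,[0,0,0.02],[0,0,0]],
  ],
)

```text
clock: 6.6
position: [0.4685, 0.0247, 0.0918]
tool_rot: [0.003, 1.0, -0.001, 0.003]
contact_force: [-0.6, 0.7, -0.9]
gripper_width: 0.003
grasp_force: 0.0
```

>>> send_rows(
  moves=[
    [1,[0,0,0.02],[0,0,0]],
    [1,[0,0,0.01],[0,0,0]],
    [1,[0,0,0.003],[0,0,0]],
    [1,[0,0,0],[0,0,0]],
    [1,[0,0,0],[0,0,0]],
  ],
)

```text
clock: 7.1
position: [0.4656, 0.0289, 0.0571]
tool_rot: [0.0, 1.0, -0.0, 0.001]
contact_force: [0.1, 0.3, 0.0]
gripper_width: 0.001
grasp_force: 0.0
```

>>> send_rows(
  moves=[
    [1,[0,0,0.004],[0,0,0]],
    [1,[0,0,0.004],[0,0,0]],
    [1,[0,0,0.004],[0,0,0]],
    [1,[0,0,0.003],[0,0,0]],
    [1,[0,0,0],[0,0,0]],
  ],
)

```text
clock: 7.6
position: [0.4653, 0.0286, 0.0413]
tool_rot: [0.0, 1.0, 0.0, 0.0]
contact_force: [0.7, -0.5, 2.0]
gripper_width: 0.001
grasp_force: 1.0
```

>>> send_rows(
  moves=[
    [1,[0,0,0.002],[0,0,0]],
    [1,[0,0,0.002],[0,0,0]],
    [1,[0,0,0.002],[0,0,0]],
    [1,[0,0,0],[0,0,0]],
    [1,[0,0,0],[0,0,0]],
  ],
)

```text
clock: 8.1
position: [0.4656, 0.0285, 0.0357]
tool_rot: [0.0, 1.0, -0.0, 0.001]
contact_force: [1.7, 0.7, 3.7]
gripper_width: -0.001
grasp_force: 1.6
```

>>> send_rows(
  moves=[
    [1,[0,0,0.001],[0,0,0]],
    [1,[0,0,0.001],[0,0,0]],
    [1,[0,0,0],[0,0,0]],
    [1,[0,0,0],[0,0,0]],
    [1,[0,0,0],[0,0,0]],
  ],
)

```text
clock: 8.6
position: [0.4653, 0.0286, 0.0335]
tool_rot: [0.0, 1.0, -0.0, 0.0]
contact_force: [3.1, -0.3, 4.3]
gripper_width: -0.004
grasp_force: 1.8
```

Middle leaf: soft, about 4 N. Pressing on to the stop.

>>> send_rows(
  moves=[
    [1,[0,0,0.001],[0,0,0]],
    [1,[0,0,0.001],[0,0,0]],
    [1,[0,0,0],[0,0,0]],
    [1,[0,0,0],[0,0,0]],
    [1,[0,0,0],[0,0,0]],
  ],
)

```text
clock: 9.1
position: [0.4655, 0.0285, 0.0328]
tool_rot: [0.0, 1.0, -0.0, -0.0]
contact_force: [-1.9, -0.0, 13.8]
gripper_width: -0.001
grasp_force: 6.9
```

>>> send_rows(
  moves=[
    [1,[0,0,0.001],[0,0,0]],
    [1,[0,0,0],[0,0,0]],
    [1,[0,0,0],[0,0,0]],
    [1,[0,0,0],[0,0,0]],
    [1,[0,0,0],[0,0,0]],
  ],
)

```text
clock: 9.6
position: [0.4656, 0.0285, 0.0326]
tool_rot: [0.0, 1.0, -0.0, -0.0]
contact_force: [-4.6, -0.0, 18.3]
gripper_width: -0.002
grasp_force: 9.9
```

>>> send_rows(
  moves=[
    [1,[0,0,-0.01],[0,0,0]],
    [1,[0,0,-0.02],[0,0,0]],
    [1,[0,0,-0.03],[0,0,0]],
    [1,[0,0,-0.02],[0,0,0]],
    [1,[0.009,-0.045,0],[0,0,0]],
  ],
)

```text
clock: 10.1
position: [0.4571, -0.0141, 0.1125]
tool_rot: [-0.003, 1.0, 0.0, 0.001]
contact_force: [1.1, -1.3, -0.4]
gripper_width: -0.002
grasp_force: 0.0
```

>>> send_rows(
  moves=[
    [1,[0.009,-0.045,0],[0,0,0]],
    [1,[0.009,-0.045,0],[0,0,0]],
    [1,[0.009,-0.045,0],[0,0,0]],
    [1,[0.009,-0.045,0],[0,0,0]],
    [1,[0.009,-0.047,0],[0,0,0]],
  ],
)

```text
clock: 10.6
position: [0.4084, -0.2438, 0.1086]
tool_rot: [0.0, 1.0, 0.001, -0.002]
contact_force: [0.2, 0.4, -0.4]
gripper_width: -0.0
grasp_force: 0.0
```

>>> send_rows(
  moves=[
    [1,[0,0,0.02],[0,0,0]],
    [1,[0,0,0.02],[0,0,0]],
    [1,[0,0,0.013],[0,0,0]],
    [1,[0,0,0],[0,0,0]],
    [1,[0,0,0],[0,0,0]],
  ],
)

```text
clock: 11.1
position: [0.4104, -0.2426, 0.0568]
tool_rot: [0.0, 1.0, 0.001, -0.001]
contact_force: [0.6, -0.1, 0.3]
gripper_width: -0.001
grasp_force: 0.0
```

>>> send_rows(
  moves=[
    [1,[0,0,0.004],[0,0,0]],
    [1,[0,0,0.004],[0,0,0]],
    [1,[0,0,0.003],[0,0,0]],
    [1,[0,0,0.003],[0,0,0]],
    [1,[0,0,0],[0,0,0]],
  ],
)

```text
clock: 11.6
position: [0.4114, -0.2435, 0.0437]
tool_rot: [0.0, 1.0, -0.0, 0.001]
contact_force: [1.1, -0.2, 3.7]
gripper_width: -0.004
grasp_force: 1.6
```

>>> send_rows(
  moves=[
    [1,[0,0,0.002],[0,0,0]],
    [1,[0,0,0.002],[0,0,0]],
    [1,[0,0,0.002],[0,0,0]],
    [1,[0,0,0],[0,0,0]],
    [1,[0,0,0],[0,0,0]],
  ],
)

```text
clock: 12.1
position: [0.4117, -0.2436, 0.0381]
tool_rot: [0.001, 1.0, -0.0, 0.001]
contact_force: [1.5, 1.7, 7.0]
gripper_width: 0.001
grasp_force: 3.1
```

>>> send_rows(
  moves=[
    [1,[0,0,0.002],[0,0,0]],
    [1,[0,0,0.002],[0,0,0]],
    [1,[0,0,0.001],[0,0,0]],
    [1,[0,0,0],[0,0,0]],
    [1,[0,0,0],[0,0,0]],
  ],
)

```text
clock: 12.6
position: [0.4122, -0.2436, 0.0337]
tool_rot: [0.001, 1.0, -0.0, 0.001]
contact_force: [1.6, 3.4, 8.2]
gripper_width: 0.009
grasp_force: 4.3
```

>>> send_rows(
  moves=[
    [1,[0,0,0.001],[0,0,0]],
    [1,[0,0,0.001],[0,0,0]],
    [1,[0,0,0],[0,0,0]],
    [1,[0,0,0],[0,0,0]],
    [1,[0,0,0],[0,0,0]],
  ],
)

```text
clock: 13.1
position: [0.4124, -0.2437, 0.0329]
tool_rot: [0.001, 1.0, -0.0, 0.001]
contact_force: [-1.6, 6.3, 17.8]
gripper_width: -0.002
grasp_force: 8.6
```

Right leaf: about 9 N, at the stop. So the middle leaf, at about 4 N, is the softest. Going behind its knob.

>>> send_rows(
  moves=[
    [1,[0,0,-0.01],[0,0,0]],
    [1,[0,0,-0.03],[0,0,0]],
    [1,[0,0,-0.04],[0,0,0]],
    [1,[0,0,-0.04],[0,0,0]],
    [1,[0,0,-0.03],[0,0,0]],
  ],
)

```text
clock: 13.6
position: [0.4107, -0.2436, 0.1821]
tool_rot: [0.0, 1.0, -0.001, 0.0]
contact_force: [0.8, -0.1, 0.2]
gripper_width: -0.001
grasp_force: 0.0
```

>>> send_rows(
  moves=[
    [1,[-0.021,0.042,0],[0,0,0]],
    [1,[-0.021,0.042,0],[0,0,0]],
    [1,[-0.021,0.042,0],[0,0,0]],
    [1,[-0.021,0.042,0],[0,0,0]],
    [1,[-0.021,0.042,0],[0,0,0]],
  ],
)

```text
clock: 14.1
position: [0.5158, -0.0319, 0.1794]
tool_rot: [0.0, 1.0, -0.0, -0.001]
contact_force: [0.2, -0.9, 0.1]
gripper_width: -0.001
grasp_force: 0.0
```

>>> send_rows(
  moves=[
    [1,[-0.021,0.042,0],[0,0,0]],
    [1,[-0.021,0.042,0],[0,0,0]],
    [1,[-0.021,0.044,0],[0,0,0]],
    [1,[0,0,0],[0,0,0]],
    [1,[0,0,0],[0,0,0]],
  ],
)

```text
clock: 14.6
position: [0.5785, 0.0952, 0.179]
tool_rot: [-0.001, 1.0, -0.001, -0.001]
contact_force: [0.2, -0.0, 0.1]
gripper_width: -0.001
grasp_force: 0.0
```

```bash
python3 - <<'E'
from h import *
import cv2
s=ctrl.snapshot("scene")[:,:,::-1]
cv2.imwrite("pics/s1.png",cv2.resize(s[180:320,200:460],None,fx=3,fy=3,interpolation=cv2.INTER_CUBIC))
print(ctrl.read_state()["position"])
E
```

```text
[0.57835362 0.09423619 0.1791102 ]
```

View pics/s1.png

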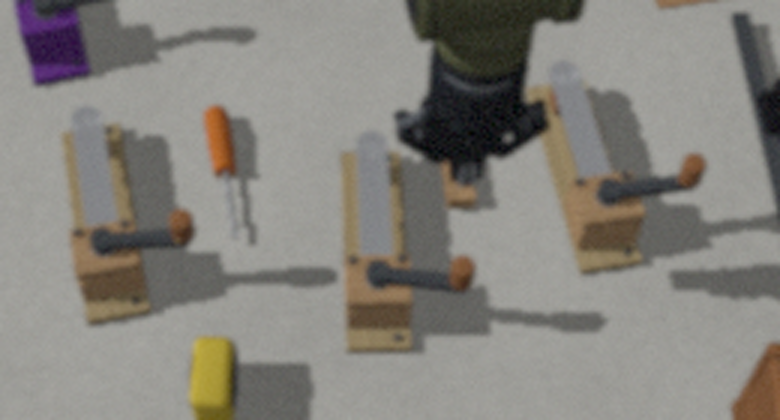

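The scene crop shows the shut fingers above and behind the middle knob (knob at crop (462,268)), with all levers still clamped. Going down and pushing along the arc.

>>> send_rows(
  moves=[
    [1,[0,0.003,0.03],[0,0,0]],
    [1,[0,0.002,0.03],[0,0,0]],
    [1,[0,0,0.029],[0,0,0]],
    [1,[0,0,0],[0,0,0]],
    [1,[0,0,0],[0,0,0]],
  ],
)

```text
clock: 15.15
position: [0.5785, 0.0983, 0.0912]
tool_rot: [0.001, 1.0, -0.0, -0.001]
contact_force: [-0.5, -0.1, 0.3]
gripper_width: 0.001
grasp_force: 0.0
```

>>> send_rows(
  moves=[
    [1,[-0.007,0,0],[0,0,0]],
    [1,[-0.007,0,0],[0,0,0]],
    [1,[-0.007,0,0],[0,0,0]],
    [1,[-0.006,0,0],[0,0,0]],
    [1,[-0.006,0,0],[0,0,0]],
  ],
)

```text
clock: 15.65
position: [0.6126, 0.0994, 0.0917]
tool_rot: [0.0, 1.0, -0.0, -0.0]
contact_force: [-2.5, -1.3, 0.7]
gripper_width: -0.001
grasp_force: 1.0
```

>>> send_rows(
  moves=[
    [1,[-0.006,0,0],[0,0,0]],
    [1,[-0.006,0,0],[0,0,0]],
    [1,[-0.007,-0.002,0],[0,0,0]],
    [1,[-0.007,-0.003,0],[0,0,0]],
    [1,[0,0,0],[0,0,0]],
  ],
)

```text
clock: 16.15
position: [0.639, 0.0939, 0.0911]
tool_rot: [0.001, 1.0, -0.0, 0.0]
contact_force: [-0.3, 0.1, -0.0]
gripper_width: -0.002
grasp_force: 0.0
```

>>> send_rows(
  moves=[
    [1,[-0.007,-0.003,0],[0,0,0]],
    [1,[-0.006,-0.004,0],[0,0,0]],
    [1,[-0.006,-0.005,0],[0,0,0]],
    [1,[-0.006,-0.005,0],[0,0,0]],
    [1,[0,0,0],[0,0,0]],
  ],
)

```text
clock: 16.65
position: [0.6645, 0.0767, 0.0916]
tool_rot: [0.001, 1.0, 0.0, 0.001]
contact_force: [0.5, -0.6, -0.4]
gripper_width: 0.002
grasp_force: 0.0
```

>>> send_rows(
  moves=[
    [1,[-0.005,-0.006,0],[0,0,0]],
    [1,[-0.004,-0.006,0],[0,0,0]],
    [1,[-0.004,-0.006,0],[0,0,0]],
    [1,[-0.002,-0.005,0],[0,0,0]],
    [1,[0,0,0],[0,0,0]],
  ],
)

```text
clock: 17.15
position: [0.6787, 0.0534, 0.0915]
tool_rot: [0.001, 1.0, -0.0, 0.001]
contact_force: [-0.5, -0.0, -0.4]
gripper_width: 0.003
grasp_force: 0.0
```

```bash
python3 - <<'E'
from h import *
import cv2
s=ctrl.snapshot("scene")[:,:,::-1]
cv2.imwrite("pics/s2.png",cv2.resize(s[180:320,200:460],None,fx=3,fy=3,interpolation=cv2.INTER_CUBIC))
E
```

```text
(no output)
```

View pics/s2.png

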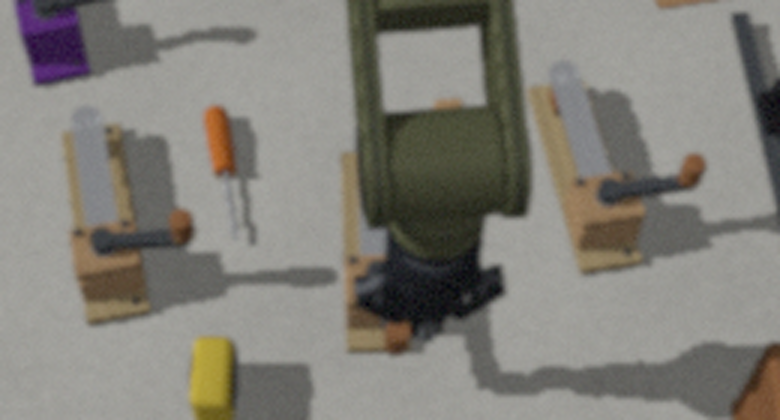

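The knob now shows at crop (398,335), swung past the clamp block. A small final push, then retreat and measure.

>>> send_rows(
  moves=[
    [1,[-0.001,-0.003,0],[0,0,0]],
    [1,[0,-0.003,0],[0,0,0]],
    [1,[0,0,0],[0,0,0]],
    [1,[0,0,0],[0,0,0]],
    [1,[0,0,0],[0,0,0]],
  ],
)

```text
clock: 17.7
position: [0.6794, 0.049, 0.0915]
tool_rot: [0.0, 1.0, 0.0, 0.001]
contact_force: [1.7, 3.7, -0.3]
gripper_width: -0.004
grasp_force: 2.2
```

>>> send_rows(
  moves=[
    [1,[0,0.02,0],[0,0,0]],
    [1,[0,0.02,0],[0,0,0]],
    [1,[0,0,-0.04],[0,0,0]],
    [1,[0,0,-0.045],[0,0,0]],
    [1,[0,0,-0.045],[0,0,0]],
  ],
)

```text
clock: 18.2
position: [0.6782, 0.09, 0.2219]
tool_rot: [-0.0, 1.0, -0.0, -0.001]
contact_force: [0.8, -0.4, -0.6]
gripper_width: 0.001
grasp_force: 0.0
```

>>> send_rows(
  moves=[
    [1,[0.02,0.045,0],[0,0,0]],
    [1,[0.02,0.045,0],[0,0,0]],
    [1,[0.02,0.045,0],[0,0,0]],
    [1,[0.02,0.045,0],[0,0,0]],
    [1,[0,0,0],[0,0,0]],
  ],
)

```text
clock: 18.7
position: [0.5959, 0.2745, 0.2213]
tool_rot: [-0.003, 1.0, 0.0, -0.001]
contact_force: [-0.0, -0.0, -0.2]
gripper_width: -0.0
grasp_force: 0.0
```

```bash
python3 - <<'E'
from h import *
import cv2
s=ctrl.snapshot("top")[:,:,::-1]
cv2.imwrite("pics/t3.png",cv2.resize(s[165:315,155:435],None,fx=2.857,fy=2.857,interpolation=cv2.INTER_CUBIC))
print(ctrl.read_state()["contact_force"])
E
```

```text
[-0.80780345 -0.26164414  0.45154197]
```

View pics/t3.png

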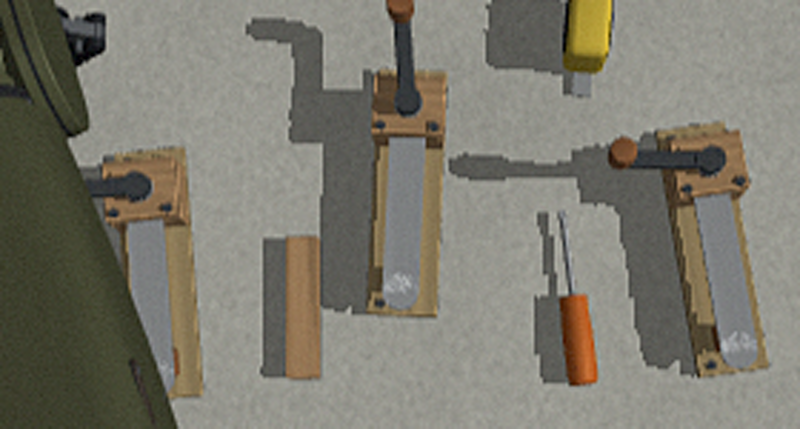

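The middle lever now points away from the robot (knob at (400,8), pivot at (406,100)), about 1.4 rad open. The right lever is still closed, and the left one was only seen as far as its pivot but nothing went near it. The arm is clear at z = 0.22. Handing in.

```bash
python3 -c "
from plant import ctrl
print(ctrl.hand_in())"
```

```text
the job is handed in; nothing more can be done
None
```

I pressed all three leaves to their stops, left to right; just before the stop they took about 13, 4 and 9 N, so the middle leaf is the softest. I swung its clamp lever open to about 1.4 rad, left the other two clamped, and handed the job in (no verdict came back).

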